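# Start the rinse pump at the control box

### The job

Start the rinse pump at the grey control box. First push down the raised half of the rocker switch until it is right over on its other side, then press the small round button all the way down, keep it down for two seconds and let it come up again, and last press the square key all the way down so that it stays down. Do not push the large mushroom-shaped stop button, and leave the things lying around the box where they are, without picking any of them up.

Things in the scene. Friction and masses are not known exactly. Their poses are not given: they have to be found in the camera images.
- control_box: Grey box fixed to the table, 200 (x) x 186 (y) x 55 mm; origin: centre of its underside; x points to its rear (two cable glands), away from the robot. On top are four 80 x 66 x 6 mm plates, 2 by 2, 94 mm apart along x, 84 mm along y, each with one black control at its centre: rocker, small round button, square key, mushroom button. Which sits where varies.
- rocker_on_half (a point): Black V-shaped rocker, 60 mm along the box's x, 32 mm wide; tips about a level axis along the box's y, 66 mm above the table, and stays where left (3 N moves it). Its half nearer the robot starts raised (its end 87 mm above the table); push that down until level. Point: on that half's top face, 21 mm from the axis; 81 mm above the table when raised, 74 mm when pushed over.
- rocker (a joint): Angle of the rocker: 0 as found (robot-side half raised; it may start up to 0.04), 0.35 rad pushed right over (robot-side half level, far half raised).
- round_top (a point): Centre of the flat top of the small round spring button, 28 mm across, moves straight down 6 mm, needs 1 N at first and 4 N fully down, springs back when let go. The top is 77 mm above the table when up, 71 mm fully down.
- round (a joint): Travel of the small round button: 0 up, 0.006 m fully down.
- square_top (a point): Centre of the flat top of the square key, 32 x 32 mm, moves straight down 6 mm against about 4 N and stays down. The top is 77 mm above the table when up, 71 mm when down.
- square (a joint): Travel of the square key: 0 up, 0.006 m fully down.
- mushroom_top (a point): Top centre of the large domed mushroom stop button, 46 mm across, 87 mm above the table; moves straight down 6 mm on a spring. Not to be pushed.
- mushroom (a joint): Travel of the mushroom button: 0 up, 0.006 m fully down.
- felt_wheel: Loose cream felt wheel, 60 mm across, 25 mm high, lying left of the box; origin at the centre of its underside.
- wood_block: Loose wooden block, 42 x 60 x 30 mm, right of the box; origin at the centre of its underside.
- granite_tile: Loose grey granite tile, 56 x 56 x 10 mm, behind the box to the right; origin at the centre of its underside.
- marker_pen: Loose black marker pen, 128 mm long along its y, 19 mm high, in front of the box; origin at the centre of its underside.

How it is judged:
On the way, in this order (a step that is already met when the one before it is completed fails the run):
1. the rocker is pushed right over (value of joint rocker above 0.29 rad), for 0.1 s.
2. the small round button is kept fully down (value of joint round above 0.0045 m), for 1.6 s.
3. the small round button is let up again (value of joint round below 0.0015 m), for 0.05 s.
4. the square key is pressed fully down (value of joint square above 0.0045 m), for 0.1 s.
At the end, for the whole second after the job is handed in: The rocker is over (above 0.29 of 0.35 rad), the square key is down (above 4.5 of 6 mm), the round and mushroom buttons are up (below 1.5 mm), and the felt wheel, block, tile and pen are within 20 mm of where they were (value of joint rocker above 0.29 rad and value of joint square above 0.0045 m and value of joint each of round, mushroom below 0.0015 m and distance of each of felt_wheel, wood_block, granite_tile, marker_pen from where it was at the start of the episode below 0.02 m); the robot touches nothing.
It fails at once if the mushroom stop button is pushed (over 2 mm) (value of joint mushroom above 0.002 m).
It fails at once if the round button is pressed (over 3 mm) before the rocker is over (value of joint round above 0.003 m and value of joint rocker below 0.29 rad).
It fails at once if the square key is pressed (over 3 mm) before the rocker is over (value of joint square above 0.003 m and value of joint rocker below 0.29 rad).
It fails at once if the square key is pressed (over 3 mm) while the round button is down (value of joint each of square, round above 0.003 m).
It fails at once if a thing lying around the box is shifted by more than 20 mm or picked up (distance of any of felt_wheel, wood_block, granite_tile, marker_pen from where it was at the start of the episode above 0.02 m or height (world z) of any of felt_wheel, wood_block, granite_tile, marker_pen above 0.015 m).
It also fails if it takes over 45 s, if anything falls off the work surface, if the arm or the gripper's body presses on something with over 40 N, if the wrist force passes 120 N, or if a joint passes its speed limit or range.

### The arm

A 6-joint arm with a two-finger parallel gripper is mounted at the origin on a cart in front of the work surface, level with it; the furniture and walls round the work are solid. World frame = base frame: x ahead of the robot, y to its left, z up, the work surface at z = 0. Lengths are in m, angles in rad, forces in N, time in s.
With the tool pointing down it reaches from about 0.275 to 0.725 m from the base axis. Payload 5.6 kg.
Tool frame: the origin (TCP) lies on the centre line of the jaws, within the pads' length; the fingertips stand 14 mm ahead of it and the grasp point (between the pads) lies 5 mm behind it; x points along the fingers, z is the direction in which the jaws open and shut, and the axes are right-handed (so a half turn about x gives the same grasp; the last joint's range is limited). The gripper opens to 85 mm and grips with 20 to 120 N. Pads are 22 mm wide; open, the fingers measure 114 mm over their backs; the gripper's body (76 mm by 85 mm) begins 54 mm behind the grasp point. The pads swing forward as they close: fully open they stand 13 mm farther back than shut.
Start: joints at [-1.01, 0.255, 0.108, 0, -1.424, -0.285], TCP at [0.15, -0.529, 0.245] pointing down, gripper open.
Joint ranges: [-2.95, 2.95], [-1.21, 1.97], [-1.09, 1.5], [-2.87, 1.71], [-2.94, -0.07], [-3.05, 3.05]. Speed limits (rad/s): [2.57, 2.57, 3.14, 3.14, 3.14, 3.14].

### API

Orientations are given as a 3x3 rotation matrix whose columns are the frame's x, y, z axes.
In Python, from rig import ctrl, capture, recognise, spot_point gives the robot as it stands.
- The arm moves only by the tool jog_arm, never from a script. Its argument "targets" is a list of rows, each a list of 3 entries, a list of its own where there are three numbers: the turn, a rotation vector about the tool's x, y, z in degrees, then the shift along the tool's x, y, z in cm, then the finger opening in cm, from 0 to 8.54. A call has 1 to 20 rows; each row is the pose to reach, as a shift and turn from the pose commanded when the call began, along the tool's axes at that moment; what a row does not reach only later rows make up. A row lasts 1/8 s, in which the tool goes at most 62.5 mm and 10.7 degrees, less where a joint would pass 70% of its speed; a pose out of reach is approached as far as the arm can. A call with a gripper value outside its range is refused whole. The fingers move at their own pace and stop on an object; "squeeze" is the grip in N (left out, the last holds). Time passes only in rows, so rows that repeat a pose let the fingers close. It gives the time, the measured TCP pose, the force and the opening at its end, in the units of the state.
- ctrl.get_state(): the state, without advancing time (a new reading comes with each control period).
- capture(name): name is "scene" or "top" or "wrist"; returns a dict with "color" (384x512x3 uint8, blue, green, red), "mtx" (3x3 intrinsics, pixels), "k1" (the pictures are not rectified: a ray, as slopes to the right and down, at radius r is drawn at 1 + k1 r^2 times it, then the intrinsics apply), "extrinsics" (4x4, takes a point from camera to world coordinates). Camera axes: x right, y down, z forward; pixel columns grow to the right and rows downward; lengths in m; the calibration is good to about 2 mm. A picture is of the moment at which its call begins. There is no depth.
- ctrl.sign_off(): hands the job in, once; it reports no verdict.
Trained networks look in a picture, given as the dict that the camera call returned (one of the last four; its "shot" number tells which), for a name from the list of things; names that differ only in an ending like _2 or _b are one class to them, and where a whole thing is asked for, a point or a joint stands for the part that bears it (a point fixed in the world has none). Each returns a list of dicts, best first, with "confidence" (0 to 1); they miss things now and then, are a little off and sometimes report something else, mostly with a low value. They report only what shows in the picture. A call takes as long as a camera call.
- recognise(picture, name): "position" ([x, y, z] in m, in world coordinates, good to about 4 mm: the middle of the surface that is visible of it).
- spot_point(picture, name): "position" ([x, y, z] in m, in world coordinates, good to about 4 mm: a listed point, or the origin of a listed thing).
The state is a dict: "clock": time; "qpos": joint angles; "joint_velocities": joint speeds; "effort": joint torques, N m; "ee_pos": TCP position; "ee_rot": TCP orientation; "contact_force": force on the tool from outside, world axes, zero at the start; "moment": the same for the moment, N m; "opening": opening from 0.0 (shut) to 1.0 (fully open).
Only numpy, scipy, OpenCV 4.12 (cv2) and the standard library are available. Lean on these libraries where they do the work, as an engineer would, in place of code of your own. Each camera call takes 0.05 s, during which the arm holds its last target.

## Working session

There is one attempt and no reset: what is moved stays moved. The work goes in short steps, Python scripts to look and compute and a tool call to move; the robot and the scene stay as the last step left them, time stands still between calls to the robot, and variables do not carry over. Pictures are saved under pics/ and viewed, and the job is handed in when it is done.

Besides the shell and the picture viewer there is one more tool, called after "Request:" as name([rows], argument=value, ...), one row to a line, values as JSON. jog_arm: Moves the arm, as the interface text tells. Its arguments: {"type":"object","properties":{"targets":{"type":"array","items":{"type":"array"}},"squeeze":{"type":"number"}},"required":["targets"]}

```bash
mkdir -p pics; python3 - <<'E'
from rig import ctrl, capture, recognise, spot_point
import cv2, numpy as np
s=ctrl.get_state()
print(s['clock'],s['ee_pos'],np.round(s['ee_rot'],3),s['contact_force'],s['opening'])
for n in ['scene','top']:
    p=capture(n); cv2.imwrite(f'pics/{n}1.png',p['color'])
    print(n,np.round(p['extrinsics'],3).tolist())
    for t in ['control_box','rocker_on_half','round_top','square_top','mushroom_top','felt_wheel','wood_block','granite_tile','marker_pen']:
        r=spot_point(p,t)
        print(t,[(np.round(d['position'],4).tolist(),round(d['confidence'],2)) for d in r[:2]])
E
```

```text
0.0 [ 0.14970002 -0.52873134  0.24439076] [[-0.001 -0.962 -0.272]
 [ 0.002 -0.272  0.962]
 [-1.     0.     0.002]] [-0.14397415  0.04833554  0.31752909] 0.9998282848079265
scene [[0.9, -0.178, 0.397, 0.268], [-0.435, -0.375, 0.818, -0.697], [0.003, -0.91, -0.415, 0.445], [0.0, 0.0, 0.0, 1.0]]
control_box [([0.5444, 0.0215, 0.0021], 0.58)]
rocker_on_half [([0.4839, -0.0285, 0.0822], 0.52)]
round_top [([0.5855, 0.0692, 0.0808], 0.64)]
square_top [([0.4943, 0.0581, 0.0766], 0.62)]
mushroom_top [([0.5968, -0.0154, 0.0865], 0.47)]
felt_wheel [([0.5144, 0.1695, 0.0009], 0.55)]
wood_block [([0.5773, -0.1341, -0.0027], 0.92)]
granite_tile [([0.7037, -0.0527, -0.0013], 0.67), ([0.5168, 0.1688, 0.0032], 0.21)]
marker_pen [([0.4065, 0.0121, -0.0055], 0.72), ([0.576, -0.131, -0.0015], 0.23)]
top [[0.005, -0.993, 0.119, 0.513], [-0.999, -0.009, -0.035, 0.012], [0.035, -0.119, -0.992, 0.926], [0.0, 0.0, 0.0, 1.0]]
control_box [([0.5483, 0.0217, 0.0035], 0.94)]
rocker_on_half [([0.4814, -0.03, 0.0805], 0.65)]
round_top [([0.5871, 0.0653, 0.0793], 0.56), ([0.554, 0.0241, 0.0026], 0.41)]
square_top [([0.4943, 0.0588, 0.0804], 0.56)]
mushroom_top [([0.5951, -0.0188, 0.0891], 0.82)]
felt_wheel [([0.519, 0.1657, 0.003], 0.81)]
wood_block [([0.5774, -0.135, 0.0004], 0.88)]
granite_tile [([0.7089, -0.0526, -0.0034], 0.57)]
marker_pen [([0.4052, 0.0085, 0.0005], 0.76), ([0.5967, -0.0184, 0.0881], 0.54)]
```

View pics/top1.png

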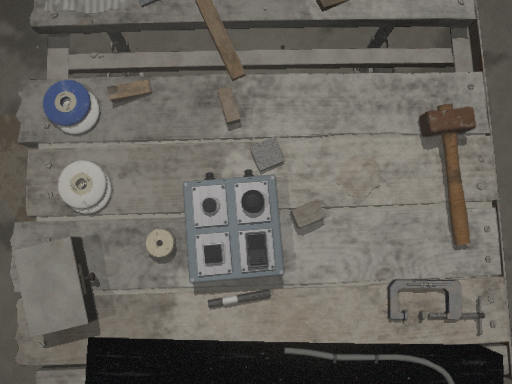

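View pics/scene1.png

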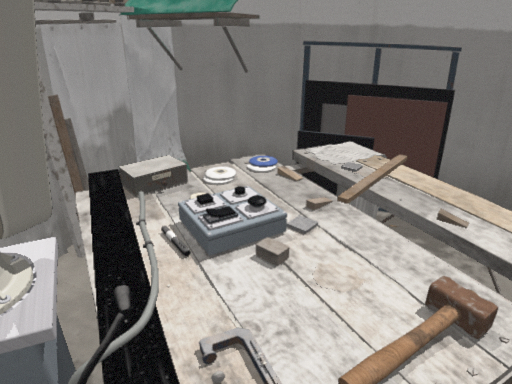

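The top view shows round (210,206), mushroom (252,201), square (213,254) and rocker (258,250). The box is yawed slightly, and the pen lies in front of it at (240,298). I'll check the network positions against pixels at the known heights.

```bash
cat > h.py <<'E'
import numpy as np, cv2
def ray(p,uv,z):
    K=p['mtx'];d=np.array([p['k1'],0,0,0,0.])
    # drawn = ray*(1+k1 r^2)
    n=cv2.undistortPoints(np.array([[uv]],float),K,d)[0,0]
    E=p['extrinsics'];v=E[:3,:3]@[n[0],n[1],1];o=E[:3,3]
    return o+v*(z-o[2])/v[2]
def proj(p,X):
    E=p['extrinsics'];q=E[:3,:3].T@(np.asarray(X)-E[:3,3])
    d=np.array([p['k1'],0,0,0,0.])
    return cv2.projectPoints(q[None],np.zeros(3),np.zeros(3),p['mtx'],d)[0][0,0]
E
python3 - <<'E'
from rig import capture
import cv2,numpy as np
from h import *
P={'round':(.5863,.067,.077),'sq':(.4943,.0585,.077),'mush':(.596,-.017,.087),'rk':(.4826,-.0292,.081)}
# fit box pose
loc={'round':(47,42),'sq':(-47,42),'mush':(47,-42),'rk':(-68,-42)}
A=np.array([loc[k] for k in P])/1000.;B=np.array([P[k][:2] for k in P])
a=A-A.mean(0);b=B-B.mean(0);th=np.arctan2((a[:,0]*b[:,1]-a[:,1]*b[:,0]).sum(),(a*b).sum())
R=np.array([[np.cos(th),-np.sin(th)],[np.sin(th),np.cos(th)]]);t=B.mean(0)-R@A.mean(0)
print('yaw',np.degrees(th),'t',t); print(dict(zip(P,np.round((A@R.T+t),4).tolist())))
print(np.round((A@R.T+t-B)*1000,1).tolist())
p=capture('top')
im=cv2.resize(p['color'][165:315,140:340],None,fx=4,fy=4,interpolation=cv2.INTER_CUBIC)
for k,l in zip(P,A):
    for c,XY in (((0,0,255),P[k][:2]),((0,255,0),R@l+t)):
        u=proj(p,[*XY,P[k][2]]); cv2.circle(im,tuple(int(round(q)) for q in ((u-[140,165]+.5)*4)),3,c,-1)
for sx in(-1,1):
  for sy in (-1,1):
    u=proj(p,[*(R@np.array([sx*.1,sy*.093])+t),.055]);cv2.circle(im,tuple(int(round(q)) for q in ((u-[140,165]+.5)*4)),3,(255,255,0),-1)
    for px in(-1,1):
      for py in (-1,1):
        u=proj(p,[*(R@np.array([sx*.047+px*.04,sy*.042+py*.033])+t),.061]);cv2.circle(im,tuple(int(round(q)) for q in ((u-[140,165]+.5)*4)),2,(255,0,255),-1)
cv2.imwrite('pics/crop1.png',im)
E
```

```text
yaw 6.061378745048204 t [0.54502065 0.02037937]
{'round': [0.5873, 0.0671], 'sq': [0.4938, 0.0572], 'mush': [0.5962, -0.0164], 'rk': [0.4818, -0.0286]}
[[1.0, 0.1], [-0.5, -1.3], [0.2, 0.6], [-0.8, 0.6]]
```

View pics/crop1.png

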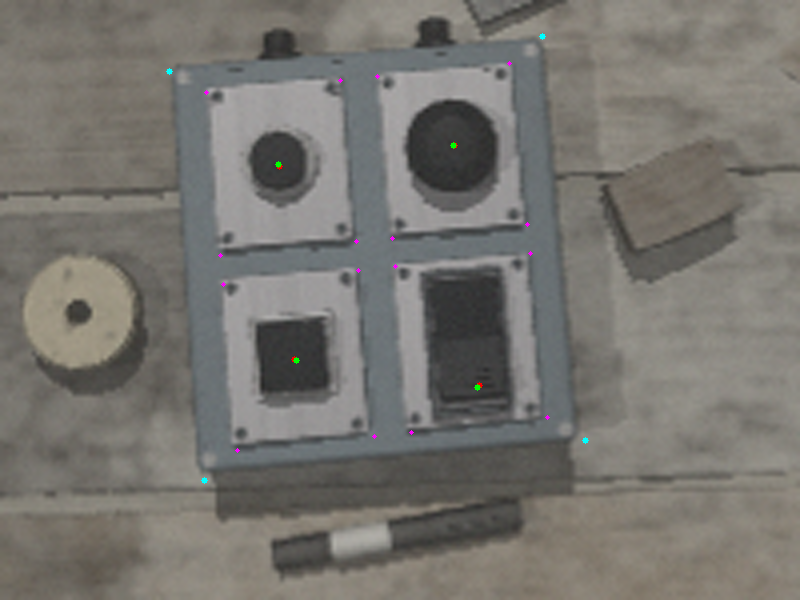

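Request:
jog_arm([
  [[2,0,0],[0,-2,1.7],0],
  [[5,0,0],[0,-6,5.1],0],
  [[10.3,0,0],[0,-11,9.4],0],
  [[10.3,0,0],[0,-16,13.7],0],
  [[10.3,0,0],[0,-21,18],0],
  [[10.3,0,0],[0,-26,22.3],0],
  [[10.3,0,0],[0,-31,26.6],0],
  [[10.3,0,0],[2,-36,30.8],0],
  [[10.3,0,0],[4,-40,34.3],0],
  [[10.3,0,0],[6,-43,36.8],0],
  [[10.3,0,0],[8,-45,38.5],0],
  [[10.3,0,0],[9,-45.56,39.03],0],
  [[10.3,0,0],[10,-45.56,39.03],0],
  [[10.3,0,0],[10,-45.56,39.03],0],
  [[10.3,0,0],[10,-45.56,39.03],0],
  [[10.3,0,0],[10,-45.56,39.03],0],
])

```text
clock: 3.05
ee_pos: [0.4821, -0.03, 0.146]
ee_rot: [[0.001, -0.995, -0.095], [0.0, -0.095, 0.995], [-1.0, -0.001, 0.0]]
contact_force: [0.1, -0.5, -0.8]
opening: 0.0
```

```bash
python3 - <<'E'
from rig import ctrl, capture, recognise, spot_point
import cv2, numpy as np
s=ctrl.get_state()
print(s['clock'],s['ee_pos'],np.round(s['ee_rot'],3),s['contact_force'],s['opening'])
for n in ['scene','wrist','top']:
    p=capture(n); cv2.imwrite(f'pics/{n}2.png',p['color'])
    if n=='wrist':
      for t in ['rocker_on_half','round_top','square_top','mushroom_top']:
        r=spot_point(p,t)
        print(t,[(np.round(d['position'],4).tolist(),round(d['confidence'],2)) for d in r[:2]])
E
```

```text
3.05 [ 0.48208256 -0.03001325  0.14602016] [[ 0.001 -0.995 -0.095]
 [ 0.    -0.095  0.995]
 [-1.    -0.001  0.   ]] [ 0.13389338 -0.47098554 -0.83869922] 0.0004719910346971933
rocker_on_half [([0.4805, -0.0292, 0.0787], 0.82), ([0.5752, -0.1316, 0.0031], 0.43)]
round_top [([0.5941, 0.0655, 0.0778], 0.7)]
square_top [([0.4938, 0.0584, 0.076], 0.82)]
mushroom_top [([0.5888, -0.0185, 0.09], 0.82)]
```

View pics/wrist2.png

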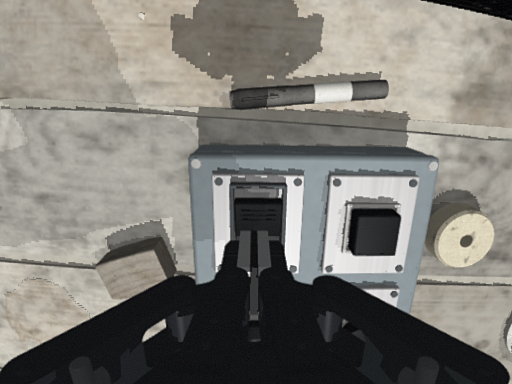

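View pics/scene2.png

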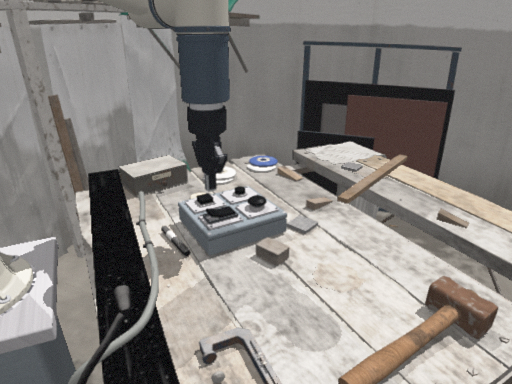

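The wrist view shows the shut fingers over the rocker's raised half, with the tip at about (255,240) and in line with the rocker. I'll press down.

Request:
jog_arm([
  [[0,0,0],[2,0,0],0],
  [[0,0,0],[4,0,0],0],
  [[0,0,0],[4.5,0,0],0],
  [[0,0,0],[4.9,0,0],0],
  [[0,0,0],[5.2,0,0],0],
  [[0,0,0],[5.5,0,0],0],
  [[0,0,0],[5.7,0,0],0],
  [[0,0,0],[5.8,0,0],0],
  [[0,0,0],[5.8,0,0],0],
])

```text
clock: 4.53
ee_pos: [0.4819, -0.0296, 0.088]
ee_rot: [[0.0, -0.995, -0.096], [-0.0, -0.096, 0.995], [-1.0, -0.0, -0.0]]
contact_force: [-4.6, 0.1, 8.9]
opening: 0.001
```

```bash
python3 - <<'E'
from rig import capture,spot_point
import cv2,numpy as np
p=capture('wrist'); cv2.imwrite('pics/wrist3.png',p['color'])
print([(d['position'],d['confidence']) for d in spot_point(p,'rocker_on_half')])
p=capture('scene'); cv2.imwrite('pics/scene3.png',cv2.resize(p['color'][140:280,150:320],None,fx=4,fy=4,interpolation=cv2.INTER_CUBIC))
E
```

```text
[([0.4787, -0.0273, 0.0774], 0.7)]
```

View pics/wrist3.png

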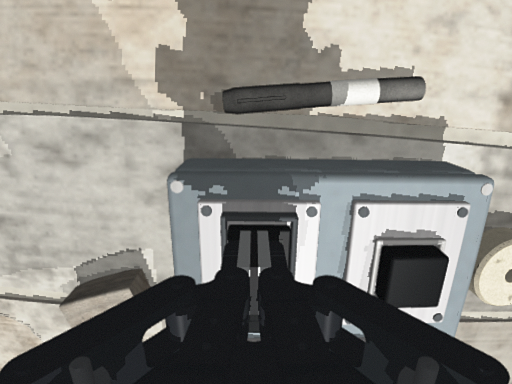

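View pics/scene3.png

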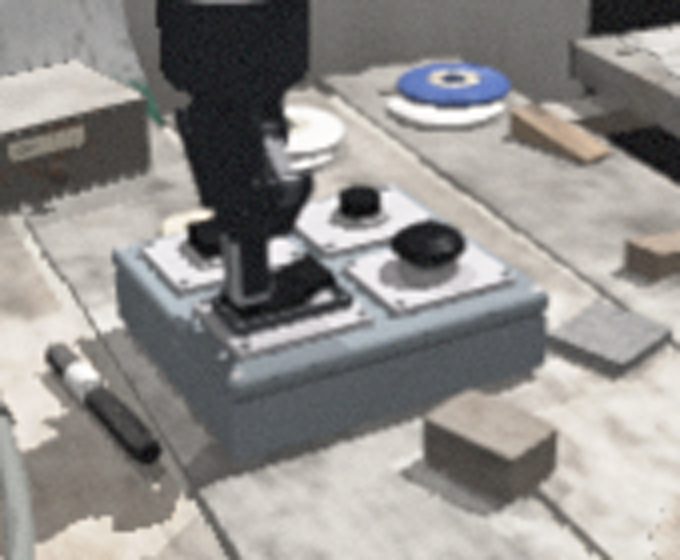

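The far half now stands raised. I'll push a little further to confirm it reaches the stop.

Request:
jog_arm([
  [[0,0,0],[0.1,0,0],0],
  [[0,0,0],[0.2,0,0],0],
  [[0,0,0],[0.2,0,0],0],
])

```text
clock: 5.05
ee_pos: [0.4819, -0.0297, 0.0877]
ee_rot: [[0.001, -0.995, -0.097], [-0.0, -0.097, 0.995], [-1.0, -0.001, -0.001]]
contact_force: [-11.5, 2.6, 22.9]
opening: 0.0
```

Force rose to 23 N with almost no movement, so it is at the stop with the tip at 73.7 mm, as expected. Next I lift and go over the round button.

Request:
jog_arm([
  [[0,0,0],[-2,0,0],0],
  [[0,0,0],[-4.5,0,0],0],
  [[0,0,0],[-6,-3,2.3],0],
  [[0,0,0],[-6,-6,4.6],0],
  [[0,0,0],[-6,-9,6.8],0],
  [[0,0,0],[-6,-11.4,8.65],0],
  [[0,0,0],[-6,-11.4,8.65],0],
  [[0,0,0],[-6,-11.4,8.65],0],
])

```text
clock: 6.05
ee_pos: [0.587, 0.0674, 0.1449]
ee_rot: [[-0.0, -0.995, -0.096], [0.0, -0.096, 0.995], [-1.0, 0.0, 0.0]]
contact_force: [-0.6, -0.6, -0.8]
opening: 0.0
```

```bash
python3 - <<'E'
from rig import ctrl, capture, recognise, spot_point
import cv2, numpy as np
s=ctrl.get_state()
print(s['clock'],s['ee_pos'],s['contact_force'])
p=capture('wrist'); cv2.imwrite('pics/wrist4.png',p['color'])
for t in ['rocker_on_half','round_top','square_top','mushroom_top']:
        r=spot_point(p,t)
        print(t,[(np.round(d['position'],4).tolist(),round(d['confidence'],2)) for d in r[:2]])
p=capture('scene'); cv2.imwrite('pics/scene4.png',cv2.resize(p['color'][140:280,150:320],None,fx=4,fy=4,interpolation=cv2.INTER_CUBIC))
E
```

```text
6.05 [0.58695561 0.06742541 0.14489003] [-0.61340118 -0.56240129 -0.75057246]
rocker_on_half [([0.4782, -0.0285, 0.0722], 0.55)]
round_top [([0.5918, 0.0652, 0.0797], 0.72)]
square_top [([0.4944, 0.0574, 0.0755], 0.91)]
mushroom_top [([0.5925, -0.0194, 0.0894], 0.89)]
```

View pics/wrist4.png

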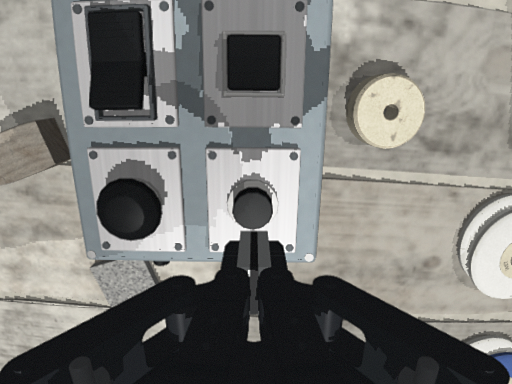

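View pics/scene4.png

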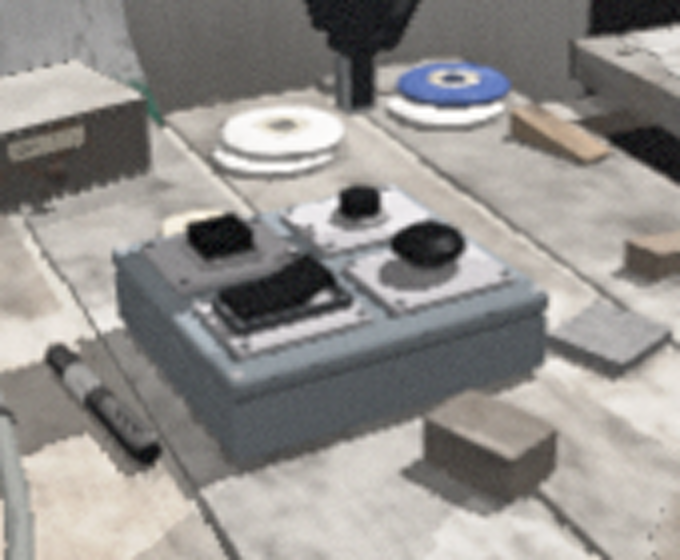

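The rocker stays over. In the wrist view the round button is at (253,208). I'll check that pixel as a ray at z=0.077.

```bash
python3 - <<'E'
from rig import capture
from h import *
p=capture('wrist')
print('round',ray(p,(252.5,208),.077),'square',ray(p,(254,62),.077))
p=capture('top');print('top square',ray(p,(140+293/4-.5,165+354/4-.5),.077),'round',ray(p,(140+278/4-.5,165+160/4-.5),.077))
E
```

```text
round [0.58556088 0.06585388 0.077     ] square [0.49429779 0.05818362 0.077     ]
top square [0.49673169 0.05881716 0.077     ] round [0.58911856 0.06736722 0.077     ]
```

Request:
jog_arm([
  [[0,0,0],[2.5,0,0],0],
  [[0,0,0],[4.8,0,0],0],
  [[0,0,0],[5.6,0,0],0],
  [[0,0,0],[6.0,0,0],0],
  [[0,0,0],[6.2,0,0],0],
  [[0,0,0],[6.2,0,0],0],
  [[0,0,0],[6.2,0,0],0],
])

```text
clock: 7.32
ee_pos: [0.5871, 0.0672, 0.0851]
ee_rot: [[0.001, -0.995, -0.096], [-0.0, -0.096, 0.995], [-1.0, -0.001, -0.0]]
contact_force: [-4.9, -1.6, 7.3]
opening: 0.001
```

Request:
jog_arm([
  [[0,0,0],[0.1,0,0],0],
  [[0,0,0],[0.1,0,0],0],
  [[0,0,0],[0.1,0,0],0],
  [[0,0,0],[0.1,0,0],0],
  [[0,0,0],[0.1,0,0],0],
  [[0,0,0],[0.1,0,0],0],
  [[0,0,0],[0.1,0,0],0],
  [[0,0,0],[0.1,0,0],0],
  [[0,0,0],[0.1,0,0],0],
  [[0,0,0],[0.1,0,0],0],
  [[0,0,0],[0.1,0,0],0],
  [[0,0,0],[0.1,0,0],0],
  [[0,0,0],[0.1,0,0],0],
  [[0,0,0],[0.1,0,0],0],
  [[0,0,0],[0.1,0,0],0],
  [[0,0,0],[0.1,0,0],0],
])

```text
clock: 9.32
ee_pos: [0.5871, 0.0672, 0.0849]
ee_rot: [[0.002, -0.995, -0.096], [-0.0, -0.096, 0.995], [-1.0, -0.002, -0.0]]
contact_force: [-8.5, 0.5, 11.8]
opening: -0.004
```

The round button was held at its stop for over 2 s. Next I lift and move over the square key.

Request:
jog_arm([
  [[0,0,0],[-2,0,0],0],
  [[0,0,0],[-4.5,0,0],0],
  [[0,0,0],[-5,0,0],0],
  [[0,0,0],[-5,3,0],0],
  [[0,0,0],[-5,6,0],0],
  [[0,0,0],[-5,9.2,0],0],
  [[0,0,0],[-5,9.2,0],0],
  [[0,0,0],[-5,9.2,0],0],
])

```text
clock: 10.32
ee_pos: [0.496, 0.0588, 0.1324]
ee_rot: [[0.001, -0.995, -0.096], [0.0, -0.096, 0.995], [-1.0, -0.001, 0.0]]
contact_force: [-0.6, 0.4, -0.9]
opening: 0.0
```

```bash
python3 - <<'E'
from rig import ctrl, capture, recognise, spot_point
import cv2, numpy as np
s=ctrl.get_state()
print(s['clock'],s['ee_pos'],s['contact_force'])
p=capture('wrist'); cv2.imwrite('pics/wrist5.png',p['color'])
p=capture('scene'); cv2.imwrite('pics/scene5.png',cv2.resize(p['color'][140:280,150:320],None,fx=4,fy=4,interpolation=cv2.INTER_CUBIC))
for t in ['round_top','square_top']:
        r=spot_point(p,t)
        print(t,[(np.round(d['position'],4).tolist(),round(d['confidence'],2)) for d in r[:2]])
E
```

```text
10.325 [0.49602402 0.05880856 0.13237125] [-0.61794017  0.42569558 -0.8648881 ]
round_top [([0.586, 0.0684, 0.0778], 0.65)]
square_top [([0.4941, 0.057, 0.077], 0.49)]
```

View pics/wrist5.png

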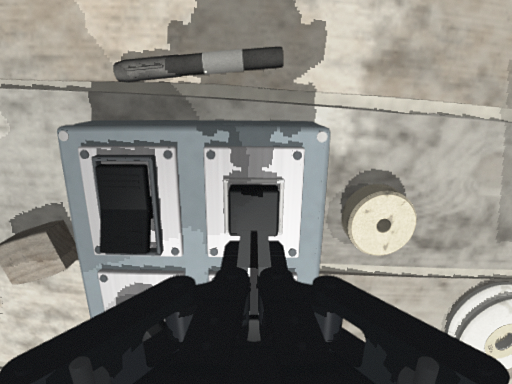

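View pics/scene5.png

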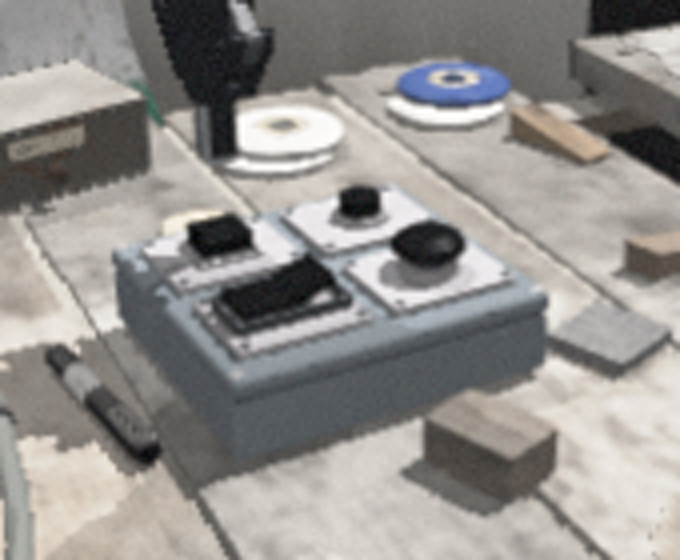

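The round button is up again and the fingers are centred on the square key. I'll press it.

Request:
jog_arm([
  [[0,0,0],[2,0,0],0],
  [[0,0,0],[3.8,0,0],0],
  [[0,0,0],[4.4,0,0],0],
  [[0,0,0],[4.8,0,0],0],
  [[0,0,0],[5.0,0,0],0],
  [[0,0,0],[5.1,0,0],0],
  [[0,0,0],[5.1,0,0],0],
  [[0,0,0],[5.1,0,0],0],
])

```text
clock: 11.52
ee_pos: [0.4955, 0.0585, 0.0848]
ee_rot: [[0.002, -0.995, -0.097], [-0.0, -0.097, 0.995], [-1.0, -0.002, -0.0]]
contact_force: [-13.4, 1.6, 25.2]
opening: -0.004
```

Tip at 70.8 mm with 25 N, so the key is at its stop. I'll lift well clear and off to the side.

Request:
jog_arm([
  [[0,0,0],[-1,0,0],0],
  [[0,0,0],[-4,0,0],0],
  [[0,0,0],[-8,0,0],0],
  [[0,0,0],[-12,0,0],0],
  [[0,0,0],[-15,2,-4],0],
  [[0,0,0],[-15,5,-9],0],
  [[0,0,0],[-15,8,-14],0],
  [[0,0,0],[-15,11,-19],0],
  [[0,0,0],[-15,12,-22],0],
  [[0,0,0],[-15,12,-22],0],
  [[0,0,0],[-15,12,-22],0],
])

```text
clock: 12.9
ee_pos: [0.3974, -0.1718, 0.2314]
ee_rot: [[0.001, -0.995, -0.095], [0.0, -0.095, 0.995], [-1.0, -0.001, 0.0]]
contact_force: [0.2, -0.3, 0.4]
opening: -0.005
```

```bash
python3 - <<'E'
from rig import ctrl, capture, recognise, spot_point
import cv2, numpy as np
s=ctrl.get_state()
print(s['clock'],s['ee_pos'],s['contact_force'],np.abs(s['joint_velocities']).max())
for n in ['scene','top']:
    p=capture(n)
    c=p['color'][140:280,150:320] if n=='scene' else p['color'][165:315,140:340]
    cv2.imwrite(f'pics/{n}6.png',cv2.resize(c,None,fx=4,fy=4,interpolation=cv2.INTER_CUBIC))
    for t in ['rocker_on_half','round_top','square_top','mushroom_top','felt_wheel','wood_block','granite_tile','marker_pen']:
        r=spot_point(p,t)
        print(t,[(np.round(d['position'],4).tolist(),round(d['confidence'],2)) for d in r[:1]])
E
```

```text
12.9 [ 0.39740636 -0.17175171  0.23144536] [ 0.21788909 -0.32569151  0.4292322 ] 0.01803771031726337
rocker_on_half [([0.4785, -0.0308, 0.0762], 0.76)]
round_top [([0.5864, 0.0699, 0.077], 0.49)]
square_top [([0.495, 0.0575, 0.0723], 0.47)]
mushroom_top [([0.5991, -0.019, 0.0891], 0.54)]
felt_wheel [([0.5173, 0.1675, 0.0021], 0.38)]
wood_block [([0.5752, -0.133, -0.0006], 0.69)]
granite_tile [([0.7053, -0.0508, 0.0006], 0.65)]
marker_pen [([0.4035, 0.0123, -0.0029], 0.78)]
rocker_on_half [([0.4795, -0.0291, 0.0728], 0.67)]
round_top [([0.5848, 0.0654, 0.0778], 0.52)]
square_top [([0.4915, 0.058, 0.0713], 0.52)]
mushroom_top [([0.596, -0.0178, 0.0876], 0.89)]
felt_wheel [([0.5175, 0.1676, 0.0027], 0.78)]
wood_block [([0.5761, -0.1335, -0.0004], 0.69)]
granite_tile [([0.7083, -0.054, -0.0047], 0.59)]
marker_pen [([0.4033, 0.0068, 0.0011], 0.64)]
```

View pics/scene6.png

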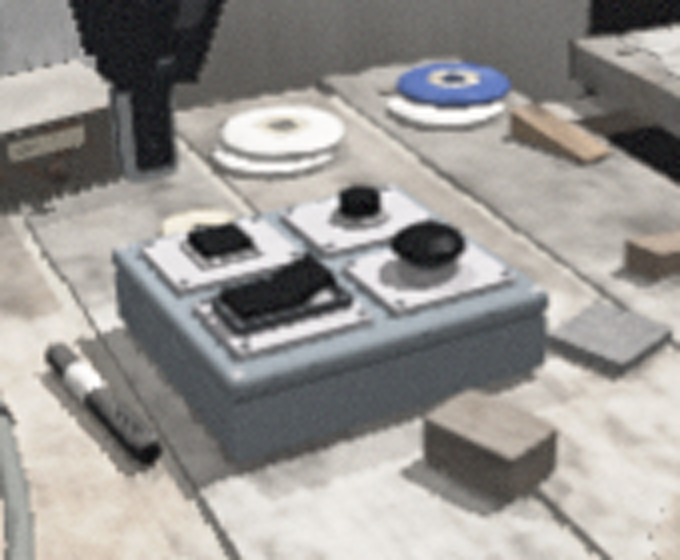

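View pics/top6.png

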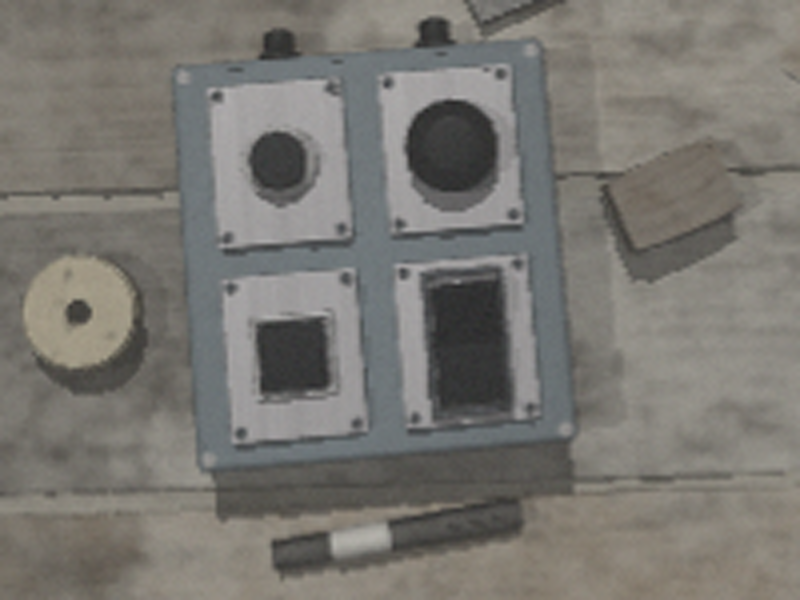

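The square key is lower (about 72 mm) and stays down, the rocker is over, and the round and mushroom buttons are up. The loose things have not moved, and the robot is clear.

```bash
python3 -c "
from rig import ctrl
print(ctrl.sign_off())"
```

```text
the job is handed in; nothing more can be done
None
```

The pump-start sequence is done and handed in at about 13 s of the 45 s allowed; the hand-in reports no verdict.

- **Rocker:** I pushed the robot-side half down to its stop, with the tip at 74 mm and 23 N.
- **Round button:** I held it at its stop for just over 2 s, with the tip at 71 mm and 7–12 N, then let it up.
- **Square key:** I pressed it to its stop, with the tip at 71 mm and 25 N, and it stayed down.

**Last checks:** in the final pictures the rocker was over and the square key read 71–72 mm high. The round and mushroom buttons were up. The felt wheel, block, tile and pen read within about 5 mm of where they were first seen, which is about the networks' own error. The arm stood clear, with no contact force.

No check failed. The only disagreement was the wrist camera's network reading for the round button, 5–7 mm off in x. The pixel rays and the other views agreed with each other, so I used those.

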